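# Draw the green welding filter out of the slotted rack

## Task

Draw the green-framed welding filter straight up out of its slot in the rack and stand it on its lower edge in the blue trough. Set it down rather than dropping it, let go, and leave the other two filters in their slots.

Things in the scene. Friction and masses are not known exactly. Their poses are not given: they have to be found in the camera images.
- green_filter: Green-framed filter cartridge with green glass window, loose, about 0.12 kg: 110 mm long (x), 9 mm thick (y), 90 mm tall (z, up). Origin: centre of its underside. It stands on edge in a slot of a fixed pale aluminium rack, slot floor 8 mm above the table; top edge 98 mm. The rack guides only its two ends, up to 55 mm above the table; lift 50 mm to clear. Top 26 mm is plain frame to grip across the thickness.
- orange_filter: Orange-framed filter with amber window, size and axes as the green one, loose in another slot, stays there. Origin: centre of its underside. The rack (138 x 164 mm) has three parallel slots 66 mm apart along the filters' y; which filter is in which slot varies. Slots give 2 mm play on either face; the guides hold the outer 14 mm of each end.
- white_filter: White-framed filter with clear window, size and axes as the green one, loose in another slot; it stays there. Origin: centre of its underside. Facing sides of neighbouring filters are 57 mm apart.
- trough: Fixed blue open trough, outside 158 (x) x 40 (y) x 55 mm tall, inside 150 x 32 mm, floor 5 mm above the table. Origin: centre of its underside, z up. The filter stands in it lengthwise, top at 95 mm, and may lean up to 25 degrees. A steel tube crosses 0.14 to 0.21 m above the table, at least 50 mm farther from the robot than the trough's centre, and meets a 0.36 m post at (0.49, -0.14).

How it is judged:
By the outcome, as a careful person would: the job done as asked, in the order asked, and still so for the second after the job is handed in, with the robot touching nothing.
It also fails if it takes over 35 s, if anything falls off the work surface, if the arm or the gripper's body presses on something with over 40 N, if the wrist force passes 120 N, or if a joint passes its speed limit or range.

## Robot

A 6-joint arm with a two-finger parallel gripper is mounted at the origin on a cart in front of the work surface, level with it; the furniture and walls round the work are solid. World frame = base frame: x ahead of the robot, y to its left, z up, the work surface at z = 0. Lengths are in mm, angles in rad, forces in N, time in s.
With the tool pointing down it reaches from about 275 to 1000 mm from the base axis. Payload 8.4 kg.
Tool frame: the origin (TCP) lies between the finger pads; the fingertips stand r.finger_overhang ahead of it and the grasp point (between the pads) is the TCP (r.finger_overhang is the distance from the TCP to the fingertips, in mm); z points along the fingers, y is the line along which they close (so a half turn about z gives the same grasp; the last joint's range is limited). The gripper opens to 85 mm and grips with 20 to 120 N. Pads are 22 mm wide; open, the fingers measure 114 mm over their backs; the gripper's body (76 mm by 85 mm) begins 54 mm behind the grasp point. The pads swing forward as they close: fully open they stand 13 mm farther back than shut.
Start: joints at [1.27, 0.353, 1.633, -0, 1.155, -0.002], TCP at [183.982, 597.31, 250.281] pointing down, gripper open.
Joint ranges: [-2.63, 2.63], [-0.92, 2.1], [0.06, 2.66], [-1.3, 4.44], [0, 2.69], [-3.02, 3.02]. Speed limits (rad/s): [2.22, 2.22, 2.79, 3.14, 3.14, 3.14].

## Interface

Orientations are given as [roll, pitch, yaw] about the fixed x, y, z axes, in that order (R = Rz(yaw) Ry(pitch) Rx(roll)).
In Python, from rig import r, cams, sign_off gives the robot as it stands.
- The arm moves only by the shell command python3 -m crank 'ROWS' [FORCE]. ROWS is JSON, a list of rows, each a list of 7 numbers: the shift along the tool's x, y, z in m, then the turn, a rotation vector about the tool's x, y, z in rad, then the closure, from 0 (fully open) to 1 (shut). In form: [[dx, dy, dz, ax, ay, az, gripper], ...]. A call has 1 to 5 rows; each row is the pose to reach, as a shift and turn from the pose commanded when the call began, along the tool's axes at that moment; what a row does not reach only later rows make up. A row lasts 1/10 s, in which the tool goes at most 50 mm and 8.59 degrees, less where a joint would pass 70% of its speed; a pose out of reach is approached as far as the arm can. A call with a gripper value outside its range is refused whole. The fingers move at their own pace and stop on an object; FORCE is the grip in N (left out, the last holds). Time passes only in rows, so rows that repeat a pose let the fingers close. It gives the time, the measured TCP pose, the force, the opening and the grip force at its end, in the units of the state.
- r.sense(): the state, without advancing time (a new reading comes with each control period).
- cams.grab_frame(name): name is "scene" or "side" or "wrist"; returns a dict with "image" (384x512x3 uint8, red, green, blue), "fx", "fy", "cx", "cy" (pixels), "position" and "orientation" of the camera in the world. Camera axes: x right, y down, z forward; pixel columns grow to the right and rows downward; lengths in mm; the calibration is good to about 2 mm. A picture is of the moment at which its call begins. There is no depth.
- sign_off(): hands the job in; it is judged then, once.
The state is a dict: "clock": time; "qpos": joint angles; "qvel": joint speeds; "joint_efforts": joint torques, N m; "eef_pos": TCP position; "tcp_rot": TCP orientation; "contact_force": force on the tool from outside, world axes, zero at the start; "wrist_torque": the same for the moment, N m; "opening": opening from 0.0 (shut) to 1.0 (fully open); "grasp_force": force on a finger pad.
Only numpy, scipy, OpenCV 4.12 (cv2) and the standard library are available. Lean on these libraries where they do the work, as an engineer would, in place of code of your own. Each camera call takes 0.05 s, during which the arm holds its last target. There are 200 camera calls.

## Working session

There is one attempt and no reset: what is moved stays moved. The work goes in short steps, Python scripts to look and compute and a shell command to move; the robot and the scene stay as the last step left them, time stands still between calls to the robot, and variables do not carry over. Pictures are saved under pics/ and viewed, at most 10 in all, crops included, and the job is handed in when it is done.

```bash
mkdir -p pics; ls
python3 - <<'E'
from rig import r,cams
import cv2
for n in ("scene","side","wrist"):
    f=cams.grab_frame(n); cv2.imwrite(f"pics/{n}0.png",f["image"][:,:,::-1])
    print(n,{k:v for k,v in f.items() if k!="image"})
print(r.sense(), r.finger_overhang)
E
```

```text
pics
scene {'fx': 469.6405443580367, 'fy': 469.6405443580367, 'cx': 260.1398996784695, 'cy': 197.74052585556672, 'position': array([  -9.79579186, -251.97705518,  637.34473334]), 'orientation': array([-2.36084853e+00, -2.23185709e-03, -8.48979263e-01])}
side {'fx': 401.4810676150386, 'fy': 401.4810676150386, 'cx': 257.6360210947935, 'cy': 194.64447821954906, 'position': array([ 447.9363352 , -494.22582119,  604.78230261]), 'orientation': array([-2.27753064, -0.0124218 ,  0.00905571])}
wrist {'fx': 286.39865900592685, 'fy': 286.39865900592685, 'cx': 255.56491650939418, 'cy': 192.42823280757688, 'position': array([119.55597125, 617.68856502, 372.77868142]), 'orientation': array([2.87292055e+00, 1.63206444e-03, 1.27189224e+00])}
{'clock': 0.15, 'qpos': array([ 1.26962157e+00,  3.53503291e-01,  1.63395763e+00, -4.34019804e-06,
        1.15520177e+00, -2.41571356e-03]), 'qvel': array([ 4.66516898e-04, -4.63124775e-03, -2.93102756e-03,  3.85591272e-05,
        3.80615975e-04,  1.68875368e-04]), 'joint_efforts': array([-5.20944423e-05, -6.05629921e+01, -3.42335701e+01, -8.99524252e-05,
        6.14992983e-03, -3.13794226e-05]), 'eef_pos': array([183.86817797, 596.98413592, 249.72766563]), 'tcp_rot': array([-3.14052260e+00,  1.38394220e-06,  2.84283537e+00]), 'contact_force': array([ 0.20948344, -1.10224802, -0.45228244]), 'wrist_torque': array([ 0.02736581, -0.01757722, -0.0122494 ]), 'grasp_force': 0.0, 'opening': 1.0003389317338904} 19.0
```

View pics/scene0.png

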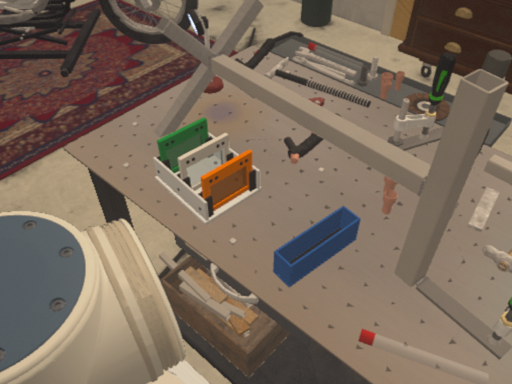

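View pics/side0.png

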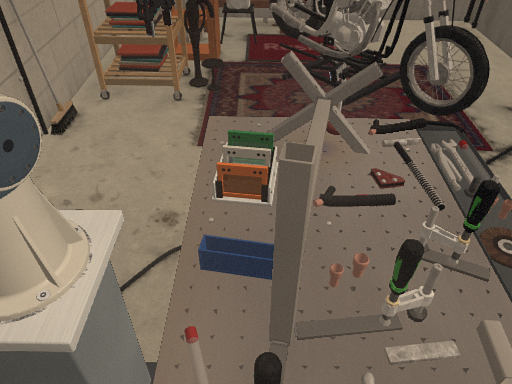

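The scene view shows the rack with green at the back (about 185,145), white (207,160) and orange (228,182). The blue trough is at (317,245), with the tube running behind both up to the post. The side view agrees: green (250,138), orange (243,182), trough (236,257, partly hidden by the post).

```bash
cat > h.py <<'E'
import numpy as np,cv2
from scipy.spatial.transform import Rotation as R
HSV={'green':((50,90,40),(85,255,255)),'orange':((5,150,90),(20,255,255)),'blue':((105,120,40),(125,255,255))}
def cast(f,uv,z):
    uv=np.atleast_2d(np.asarray(uv,float))
    d=np.c_[(uv[:,0]-f['cx'])/f['fx'],(uv[:,1]-f['cy'])/f['fy'],np.ones(len(uv))]@R.from_euler('xyz',f['orientation']).as_matrix().T
    p=f['position']; return p+d*((z-p[2])/d[:,2])[:,None]
def blob(f,c,roi=None):
    m=cv2.inRange(cv2.cvtColor(f['image'],cv2.COLOR_RGB2HSV),*HSV[c])
    if roi: k=np.zeros_like(m);a,b,w,h=roi;k[b:h,a:w]=255;m&=k
    m=cv2.morphologyEx(m,cv2.MORPH_CLOSE,np.ones((3,3)))
    return max(cv2.findContours(m,0,cv2.CHAIN_APPROX_NONE)[0],key=cv2.contourArea)
def poly(c,e=2.5): return cv2.approxPolyDP(cv2.convexHull(c),e,True)[:,0]
E
python3 - <<'E'
from rig import cams
from h import *
np.set_printoptions(precision=0,suppress=True)
for n,rois in (("scene",{'green':(150,110,220,180),'orange':(190,140,265,215),'blue':(265,200,370,290)}),("side",{'green':(215,120,280,155),'orange':(210,155,275,205),'blue':(190,225,280,285)})):
    f=cams.grab_frame(n)
    for c,z in (('green',98),('orange',98),('blue',55)):
        p=poly(blob(f,c,rois[c])); print(n,c); print(np.c_[p,cast(f,p,z)[:,:2]])
E
```

```text
scene green
[[205. 118. 485. 325.]
 [207. 137. 446. 279.]
 [204. 142. 432. 272.]
 [160. 159. 347. 296.]
 [157. 140. 379. 341.]]
scene orange
[[250. 150. 471. 194.]
 [248. 188. 396. 130.]
 [213. 209. 324. 139.]
 [202. 196. 333. 173.]
 [201. 176. 365. 209.]]
scene blue
[[359. 219. 496. -29.]
 [351. 241. 447. -45.]
 [288. 285. 315. -22.]
 [274. 271. 321.  10.]
 [275. 251. 351.  33.]
 [344. 207. 503.   6.]]
side green
[[228. 131. 376. 331.]
 [272. 133. 481. 325.]
 [272. 150. 480. 254.]
 [229. 144. 382. 275.]]
side orange
[[217. 162. 361. 205.]
 [267. 166. 468. 193.]
 [266. 184. 465. 133.]
 [260. 198. 453.  90.]
 [223. 195. 382.  97.]]
side blue
[[272. 262. 476. -33.]
 [199. 248. 344.  -2.]
 [203. 239. 348.  20.]
 [272. 253. 476. -12.]]
```

View pics/wrist0.png

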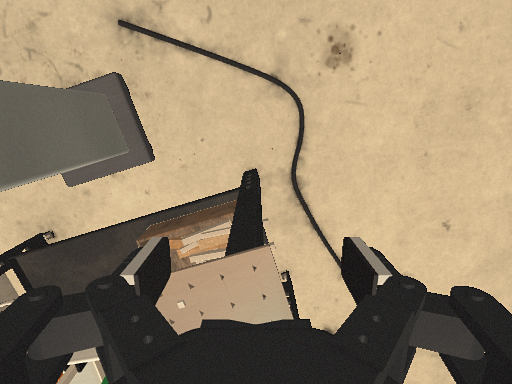

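Run:
```python
from rig import cams,r
from h import *
np.set_printoptions(precision=0,suppress=True)
a=cams.grab_frame("scene");b=cams.grab_frame("side")
def tri(p,q):
    A=[];B=[]
    for f,u in((a,p),(b,q)):
        o=f['position'];d=cast(f,u,0)[0]-o;d/=np.linalg.norm(d);M=np.eye(3)-np.outer(d,d);A.append(M);B.append(M@o)
    return np.linalg.solve(sum(A),sum(B))
print('X centre',tri((212,68),(325,98)),'left leg bottom',tri((165,130),(275,135)))
print('post top',tri((487,85),(297,155)))
for u in ((425,180),(350,125),(290,95),(230,70)): print(u,cast(a,u,140)[0],cast(a,u,210)[0])
s=r.sense();T=R.from_euler('xyz',s['tcp_rot']).as_matrix()
print(T.T@(np.array([420,328,200])-s['eef_pos']))
```

```text
X centre [612. 434. 123.] left leg bottom [494. 478.  -8.]
post top [ 490. -142.  361.]
(425, 180) [559. -93. 140.] [ 479. -115.  210.]
(350, 125) [601.  73. 140.] [515.  28. 210.]
(290, 95) [605. 212. 140.] [519. 147. 210.]
(230, 70) [595. 361. 140.] [510. 275. 210.]
[-305. -188.   50.]
```

```bash
python3 -m crank '[[-0.04,-0.025,0,0,0,-0.06,0.4],[-0.08,-0.05,0,0,0,-0.12,0.4],[-0.12,-0.075,0,0,0,-0.18,0.4],[-0.16,-0.10,0,0,0,-0.18,0.4],[-0.20,-0.123,0,0,0,-0.18,0.4]]' 30
python3 - <<'E'
from rig import r
from h import *
s=r.sense();T=R.from_euler('xyz',s['tcp_rot']).as_matrix()
print(s['eef_pos'],s['tcp_rot'],s['opening'],T.T@(np.array([420,328,210])-s['eef_pos']))
E
```

```text
clock: 0.85
eef_pos: [339.8, 419.3, 250.4]
tcp_rot: [3.141, 0.0, 3.023]
contact_force: [-0.2, 0.0, 0.0]
opening: 0.6
grasp_force: 0.0
[339.76786737 419.27747279 250.4411264 ] [3.14140278e+00 2.22435873e-04 3.02326497e+00] 0.6002412756936061 [-90.43757235 -81.17534771  40.44583145]
```

```bash
python3 -m crank '[[-0.03,-0.03,0.02,0,0,0,0.4],[-0.06,-0.06,0.04,0,0,0,0.4],[-0.09,-0.08,0.04,0,0,0,0.4],[-0.09,-0.08,0.04,0,0,0,0.4],[-0.09,-0.08,0.04,0,0,0,0.4]]'
python3 - <<'E'
from rig import r,cams
from h import *
f=cams.grab_frame("wrist");cv2.imwrite("pics/w1.png",f['image'][:,:,::-1])
print(r.sense()['eef_pos'])
p=poly(blob(f,'green'));print(np.c_[p,cast(f,p,98)[:,:2]].round())
E
```

```text
clock: 1.35
eef_pos: [419.3, 330.3, 210.3]
tcp_rot: [3.141, -0.0, 3.021]
contact_force: [0.1, 0.8, 0.8]
opening: 0.6
grasp_force: 0.0
[418.73194954 330.92714907 210.37527711]
[[260. 136. 370. 341.]
 [263. 145. 378. 342.]
 [262. 262. 483. 329.]
 [254. 263. 483. 322.]
 [253. 139. 372. 335.]]
```

View pics/w1.png

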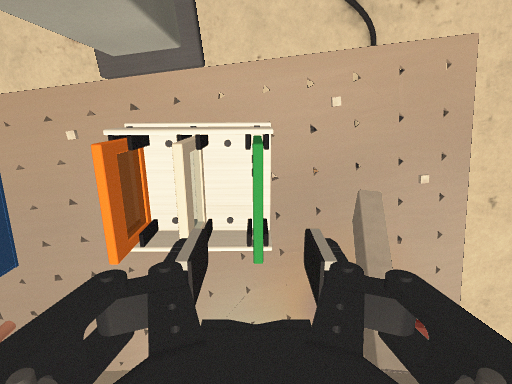

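The wrist view shows the green top edge from (257,136) to (258,263), central between the pads. The white filter (185,190) is clear of the left finger. The strip measures 113 mm long against 110 mm given, centred at about (427,332), so I'm going down.

```bash
python3 -m crank '[[0.002,0.002,0.03,0,0,0,0.4],[0.002,0.002,0.055,0,0,0,0.4],[0.002,0.002,0.08,0,0,0,0.4],[0.002,0.002,0.1,0,0,0,0.4],[0.002,0.002,0.116,0,0,0,0.4]]'; python3 -m crank '[[0,0,0,0,0,0,0.4],[0,0,0,0,0,0,0.8],[0,0,0,0,0,0,1],[0,0,0,0,0,0,1],[0,0,0,0,0,0,1]]' 30;python3 -m crank '[[0,0,0,0,0,0,1],[0,0,0,0,0,0,1],[0,0,-0.003,0,0,0,1],[0,0,-0.006,0,0,0,1]]'
```

```text
clock: 1.9
eef_pos: [415.8, 334.0, 93.3]
tcp_rot: [-3.141, -0.001, 3.025]
contact_force: [-0.5, -0.1, 0.8]
opening: 0.597
grasp_force: 0.0
clock: 2.4
eef_pos: [417.4, 333.3, 95.4]
tcp_rot: [3.141, 0.001, 3.023]
contact_force: [-2.1, -1.4, 6.2]
opening: 0.1
grasp_force: 31.7
clock: 2.8
eef_pos: [417.1, 333.0, 100.7]
tcp_rot: [3.141, 0.0, 3.023]
contact_force: [0.0, 0.4, -1.2]
opening: 0.098
grasp_force: 30.6
```

```bash
python3 -m crank '[[0,0,-0.02,0,0,0,1],[0,0,-0.045,0,0,0,1],[0,0,-0.075,0,0,0,1],[0,0,-0.11,0,0,0,1],[0,0,-0.135,0,0,0,1]]'
python3 - <<'E'
from rig import r,cams
from h import *
f=cams.grab_frame("scene");cv2.imwrite("pics/s2.png",f['image'][:,:,::-1])
E
```

```text
clock: 3.3
eef_pos: [417.4, 333.3, 237.7]
tcp_rot: [3.14, 0.001, 3.023]
contact_force: [-0.0, 0.5, -0.2]
opening: 0.097
grasp_force: 30.6
```

View pics/s2.png

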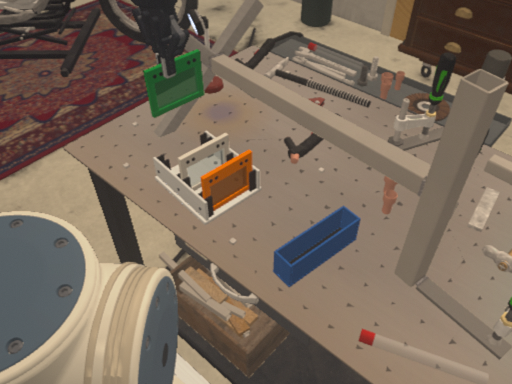

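The green filter hangs level in the gripper (about 175,85). White and orange are still in their slots (205,160 and 228,182). Next I carry it over to the trough.

```bash
python3 -m crank '[[-0.002,-0.02,0,0,0,0,1],[-0.005,-0.055,0,0,0,0.02,1],[-0.008,-0.095,0,0,0,0.04,1],[-0.012,-0.135,0,0,0,0.06,1],[-0.015,-0.175,0,0,0,0.06,1]]';python3 -m crank '[[0,-0.04,0,0,0,0,1],[0,-0.08,0,0,0,0,1],[0,-0.115,0,0,0,0,1],[0,-0.14,0,0,0,0,1],[0,-0.153,0,0,0,0,1]]';python3 -m crank '[[0,0,0,0,0,0,1],[0,0,0,0,0,0,1],[0,0,0,0,0,0,1]]'
python3 - <<'E'
from rig import r,cams
from h import *
np.set_printoptions(precision=1,suppress=True)
f=cams.grab_frame("wrist");cv2.imwrite("pics/w3.png",f['image'][:,:,::-1])
s=r.sense();print(s['eef_pos'],s['tcp_rot'])
for c,z in(('blue',55),('green',s['eef_pos'][2]+4)):
    p=poly(blob(f,c),2);print(c);print(np.c_[p,cast(f,p,z)[:,:2]])
E
```

```text
clock: 3.85
eef_pos: [410.0, 155.2, 234.4]
tcp_rot: [-3.141, -0.001, 2.963]
contact_force: [0.6, 0.2, -0.9]
opening: 0.104
grasp_force: 30.6
clock: 4.35
eef_pos: [382.1, 4.7, 234.4]
tcp_rot: [-3.141, -0.002, 2.961]
contact_force: [0.3, -0.5, -0.8]
opening: 0.095
grasp_force: 30.6
clock: 4.65
eef_pos: [383.8, 7.3, 235.0]
tcp_rot: [3.141, -0.0, 2.963]
contact_force: [-0.3, 1.4, -1.1]
opening: 0.097
grasp_force: 30.6
[383.9   7.4 235. ] [ 3.1 -0.   3. ]
blue
[[272.  137.  343.6  32.7]
 [274.  225.  440.9  18.9]
 [241.  225.  434.3 -17.9]
 [238.  142.  342.4  -3.2]
 [241.  138.  338.9   0.7]]
green
[[261.  150.  332.2  19.7]
 [266.  178.  344.3  19.7]
 [264.  322.  415.7   6.5]
 [250.  323.  415.   -0.4]
 [247.  322.  414.2  -1.7]
 [245.  177.  342.3  11. ]
 [249.  151.  331.8  14.7]]
```

View pics/w3.png

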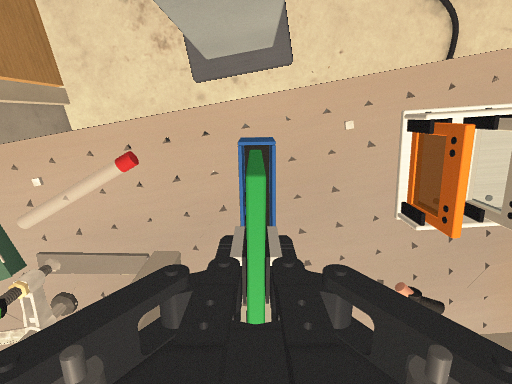

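The trough's near end is at rows 137–142, columns 238–274, and the filter is over its midline, in line to within 2°. Filter and trough agree with the earlier fixes, so I shift 19 mm outward and lower.

```bash
python3 -m crank '[[-0.01,0.001,0.01,0,0,0.0,1],[-0.019,0.001,0.03,0,0,0.01,1],[-0.019,0.001,0.05,0,0,0.01,1],[-0.019,0.001,0.06,0,0,0.01,1],[-0.019,0.001,0.06,0,0,0.01,1]]'
python3 - <<'E'
from rig import cams
from h import *
a=cams.grab_frame("scene")['image'][150:310,190:400];b=cams.grab_frame("side")['image'][150:310,150:360]
cv2.imwrite("pics/c4.png",cv2.resize(np.hstack([a[:, :],b]),None,fx=1.9,fy=1.9)[:,:,::-1])
E
```

```text
clock: 5.2
eef_pos: [401.8, 5.0, 174.1]
tcp_rot: [-3.141, -0.003, 2.954]
contact_force: [-0.7, -0.0, 0.1]
opening: 0.099
grasp_force: 30.5
```

View pics/c4.png

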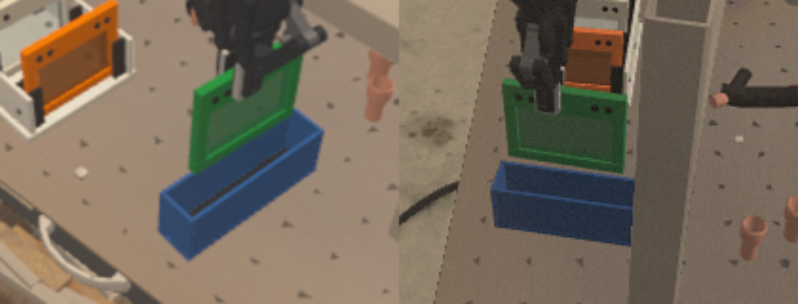

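Both crops show the filter just above the trough and parallel to it (left crop: lower edge 190–300, trough 160–320), so I continue down.

```bash
python3 -m crank '[[0,0,0.02,0,0,0,1],[0,0,0.035,0,0,0,1],[0,0,0.05,0,0,0,1],[0,0,0.063,0,0,0,1],[0,0,0.072,0,0,0,1]]'; python3 -m crank '[[0,0,0.0,0,0,0,1],[0,0,0.002,0,0,0,1],[0,0,0.004,0,0,0,1],[0,0,0.006,0,0,0,1],[0,0,0.007,0,0,0,1]]'
```

```text
clock: 5.8
eef_pos: [403.4, 4.6, 103.4]
tcp_rot: [3.141, 0.001, 2.953]
contact_force: [-0.1, -0.2, -1.2]
opening: 0.1
grasp_force: 30.6
clock: 6.3
eef_pos: [403.0, 4.5, 96.4]
tcp_rot: [3.142, 0.0, 2.953]
contact_force: [-0.6, 0.1, -0.6]
opening: 0.099
grasp_force: 30.6
```

```bash
python3 -m crank '[[0,0,0.001,0,0,0,1],[0,0,0.002,0,0,0,1],[0,0,0.003,0,0,0,1],[0,0,0.003,0,0,0,1]]'; python3 -m crank '[[0,0,0.0005,0,0,0,1],[0,0,0.001,0,0,0,1],[0,0,0.001,0,0,0,1]]'
```

```text
clock: 6.7
eef_pos: [402.8, 4.5, 93.2]
tcp_rot: [-3.142, -0.0, 2.953]
contact_force: [0.4, 0.9, -1.5]
opening: 0.098
grasp_force: 30.6
clock: 7.0
eef_pos: [402.9, 4.5, 92.4]
tcp_rot: [-3.142, -0.0, 2.953]
contact_force: [-2.1, -0.3, 1.6]
opening: 0.097
grasp_force: 31.0
```

```bash
python3 -m crank '[[0,0,0.0005,0,0,0,1],[0,0,0.001,0,0,0,1],[0,0,0.001,0,0,0,1]]'; python3 -m crank '[[0,0,0.0003,0,0,0,1],[0,0,0.0005,0,0,0,1],[0,0,0.0005,0,0,0,1]]'
```

```text
clock: 7.3
eef_pos: [402.9, 4.5, 92.3]
tcp_rot: [3.142, -0.0, 2.953]
contact_force: [-6.7, 1.1, 24.1]
opening: 0.098
grasp_force: 34.2
clock: 7.6
eef_pos: [402.9, 4.6, 92.3]
tcp_rot: [3.142, -0.0, 2.953]
contact_force: [-11.2, 0.9, 34.6]
opening: 0.1
grasp_force: 35.7
```

The contact force rose to about 30 N, so the filter is on the floor. I relieve the load, then open.

```bash
python3 -m crank '[[0,0,-0.001,0,0,0,1],[0,0,-0.0015,0,0,0,1],[0,0,-0.0015,0,0,0,0.88],[0,0,-0.0015,0,0,0,0.8],[0,0,-0.0015,0,0,0,0.7]]' 20; python3 -m crank '[[0,0,0,0,0,0,0.5],[0,0,0,0,0,0,0.4],[0,0,0,0,0,0,0.4],[0,0,-0.01,0,0,0,0.4],[0,0,-0.02,0,0,0,0.4]]';python3 -m crank '[[0,0,-0.03,0,0,0,0.4],[0,0,-0.06,0,0,0,0.4],[0,0,-0.10,0,0,0,0.4],[0,0,-0.12,0,0,0,0.4],[0,0,-0.12,0,0,0,0.4]]'
python3 - <<'E'
from rig import cams
from h import *
a=cams.grab_frame("scene")['image'][110:310,150:370];b=cams.grab_frame("side")['image'][110:310,150:360]
cv2.imwrite("pics/c5.png",cv2.resize(np.hstack([a,b]),None,fx=1.8,fy=1.8)[:,:,::-1])
E
```

```text
clock: 8.1
eef_pos: [402.9, 4.5, 92.1]
tcp_rot: [-3.142, -0.0, 2.953]
contact_force: [0.9, -0.4, -0.1]
opening: 0.302
grasp_force: 0.0
clock: 8.6
eef_pos: [402.7, 4.5, 112.9]
tcp_rot: [-3.141, -0.001, 2.953]
contact_force: [0.3, -0.2, -0.1]
opening: 0.602
grasp_force: 0.0
clock: 9.1
eef_pos: [404.7, 4.5, 236.0]
tcp_rot: [3.14, 0.007, 2.953]
contact_force: [-0.4, -0.5, 0.5]
opening: 0.597
grasp_force: 0.0
```

View pics/c5.png

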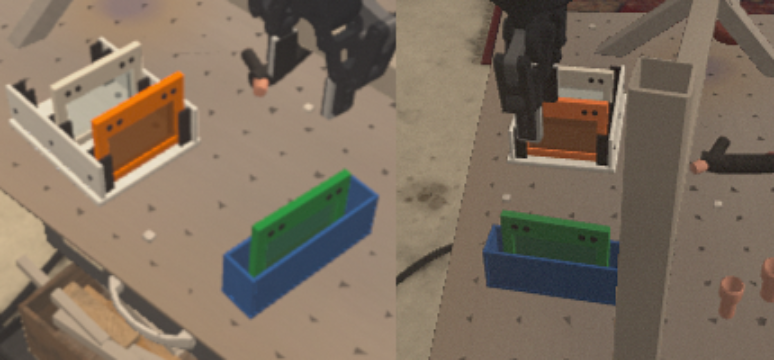

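The green filter stands upright in the trough (left crop, 250–350 × 175–270). White and orange are in their slots, and the gripper is clear above.

```bash
python3 -m crank '[[0,0,0,0,0,0,0.4],[0,0,0,0,0,0,0.4],[0,0,0,0,0,0,0.4]]'; python3 -c "
from rig import sign_off
print(sign_off())"
```

```text
clock: 9.5
eef_pos: [402.4, 4.5, 231.5]
tcp_rot: [-3.141, -0.002, 2.953]
contact_force: [0.1, -0.0, -1.3]
opening: 0.596
grasp_force: 0.0
the job is handed in; nothing more can be done
None
```

The green filter is standing upright in the blue trough, set down and let go; the orange and white filters are still in their slots, and I signed off at 9.5 s (sign-off gave no verdict).

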